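# Clamp a birdhouse panel with the cam-lock fence

## Task

Push the black cam-lock fence along its grooved rail until the birch front panel is held snug, with no gap, between the fence and the wooden end stop. Then push the fence's toggle lever over past upright so that it snaps down on the far, locked side, with the fence still snug. Do all of it with the fingertips or the outside of the fingers, without pinching or lifting anything, and leave the battery, hinge and chimney block where they are.

Things in the scene. Friction and masses are not known exactly. Their poses are not given: they have to be found in the camera images.
- jig: Fixed plywood base board, 260 x 420 mm, top 12 mm above the bench, origin on the bench surface. +y: the way the fence slides to the end stop; +x: away from the robot, across the rail. The grooved rail runs along y at x = -55 mm, top 22 mm above the bench. The end stop is a wooden strip, 22 mm high above the board, inner face at y = 170 mm, x -25 to 155 mm.
- fence (a joint): Slide of the black fence along jig +y, m, 0 to 0.15; 0.13 when the panel is snug between fence and stop. Starts at 0.01 to 0.08; friction about 2.5 N, stays where left. Its carriage on the rail, 52 (x) x 66 (y) mm, lies 2 to 68 mm behind (-y) the plane of the fence's face, top 55 mm above the bench, 71 mm at the lever's pivot cheeks.
- fence_bar: The fence's straight black bar: 165 (jig x) x 20 (jig y) x 40 mm high, origin at its centre, 34 mm above the bench, at jig x = 52.5 mm, jig y = fence joint - 126 mm. Axes parallel to the jig's. Its free back, the side away from the panel (-y), is there to be pushed; the carriage covers only its end at bar x below -75 mm.
- fence_face: The fence's facing strip on the panel side of the bar: 165 (x) x 6 (y) x 34 mm high, origin at its centre, 13 mm ahead of the bar's centre in +y. Its +y side bears on the panel. The fingers have no business here: touching it counts as pinching the bar.
- lever (a joint): Toggle lever angle, rad: 0 (start) unlocked, leaning 0.6 rad from upright to jig -x (robot's side); 0.6 upright; 1.2 locked, leaning to +x. An over-centre spring drives it to the nearer end: past 0.6 it goes on by itself; it takes about 3 N at the crossbar, more with finger friction. Pivot axis along jig y, 63 mm above the bench, at jig x = -55 mm, jig y = fence joint - 148 mm.
- crossbar: Round black crossbar at the end of the lever (a T-handle): 16 mm thick, 34 mm long along jig y, origin at its centre, 58 mm from the pivot: 111 mm above the bench at either end of the swing, 121 mm when upright. Its z axis points outward along the lever. The stem below it is a steel strip 8 x 14 mm.
- panel: Loose birch front panel lying flat on the jig board between fence and end stop: 170 (x) x 150 (y) x 12 mm, 0.22 kg, with a 32 mm round entrance hole; origin at the centre of its underside. It starts 5 to 12 mm short of the end stop and slightly turned; when snug, its origin is at jig y = 95 mm.
- battery: Bystander: silver drill battery, 75 x 115 x 62 mm, standing on the bench left of the jig; origin under its centre. To be left alone.
- hinge: Bystander: blue enamel hinge lying open and flat, 58 x 60 x 10 mm, on the bench on the robot's side of the jig; origin under its centre. To be left alone.
- chimney: Bystander: knotty pine chimney block, 55 x 55 x 85 mm, standing on the bench right of the jig; origin under its centre. To be left alone.
Things that resemble listed ones, but are neither listed nor needed, are in the scene too. What is shaped like the panel but purple or yellow is not meant.

How it is judged:
By the outcome, as a careful person would: the job done as asked, in the order asked, and still so for the second after the job is handed in, with the robot touching nothing.
It also fails if it takes over 51 s, if anything falls off the work surface, if the arm or the gripper's body presses on something with over 40 N, if the wrist force passes 120 N, or if a joint passes its speed limit or range.

## Robot

A 6-joint arm with a two-finger parallel gripper is mounted at the origin on the work surface. World frame = base frame: x ahead of the robot, y to its left, z up, the work surface at z = 0. Lengths are in m, angles in degrees, forces in N, time in s.
With the tool pointing down it reaches from about 0.3 to 0.75 m from the base axis. Payload 8.5 kg.
Tool frame: the origin (TCP) lies at the very end of the fingers, on their centre line; the grasp point (between the pads) lies 19 mm behind it (env.pinch_z is the distance from the TCP to the grasp point, in m); z points along the fingers, y is the line along which they close (so a half turn about z gives the same grasp; the last joint's range is limited). The gripper opens to 85 mm and grips with 20 to 120 N. Pads are 22 mm wide; open, the fingers measure 114 mm over their backs; the gripper's body (76 mm by 85 mm) begins 54 mm behind the grasp point. The pads swing forward as they close: fully open they stand 13 mm farther back than shut.
Start: joints at [-89.284, 21.807, 74.336, -0, 83.858, -12.336], TCP at [0.124, -0.536, 0.231] pointing down, gripper open.
Joint ranges: [-178.18, 178.18], [-50.72, 133.34], [12.68, 142.11], [-81.47, 261.47], [9.98, 163.14], [-165.26, 165.26]. Speed limits (degrees/s): [136.94, 136.94, 180, 180, 180, 180].

## Interface

Orientations are given as a 3x3 rotation matrix whose columns are the frame's x, y, z axes.
In Python, from rig import env, viewer gives the robot as it stands.
- The arm moves only by the tool drive_tool, never from a script. Its argument "series" is a list of rows, each a list of 3 entries, a list of its own where there are three numbers: the shift along the tool's x, y, z in m, then the turn about the tool's z in degrees, then the finger opening in m, from 0 to 0.0854. A call has 1 to 20 rows; each row is the pose to reach, as a shift and turn from the pose commanded when the call began, along the tool's axes at that moment; what a row does not reach only later rows make up. A row lasts 1/10 s, in which the tool goes at most 50 mm and 8.59 degrees, less where a joint would pass 70% of its speed; a pose out of reach is approached as far as the arm can. A call with a gripper value outside its range is refused whole. The fingers move at their own pace and stop on an object; "newtons" is the grip in N (left out, the last holds). Time passes only in rows, so rows that repeat a pose let the fingers close. It gives the time, the measured TCP pose, the force, the opening and the grip force at its end, in the units of the state.
- env.observe(): the state, without advancing time (a new reading comes with each control period).
- viewer.get_image(name): name is "scene" or "top" or "wrist"; returns a dict with "img" (420x560x3 uint8, red, green, blue), "depth" (420x560 float32, m along the optical axis (not along the pixel's ray), 0 where there is no reading), "camera_matrix" (3x3 intrinsics, pixels), "rvec" (rotation vector, rad) and "tvec" (3), from world to camera coordinates, as OpenCV has them. Camera axes: x right, y down, z forward; pixel columns grow to the right and rows downward; lengths in m; the calibration is good to about 2 mm. The wrist camera is an equidistant fisheye: a pixel r from the principal point sees the ray r / f radians off the axis. A picture is of the moment at which its call begins.
- env.close_job(): hands the job in; it is judged then, once.
The state is a dict: "time_s": time; "q": joint angles; "qvel": joint speeds; "joint_efforts": joint torques, N m; "position": TCP position; "tool_rot": TCP orientation; "ft_force": force on the tool from outside, world axes, zero at the start; "wrist_torque": the same for the moment, N m; "grip_width": finger opening in m; "gripper_force": force on a finger pad.
Only numpy, scipy, OpenCV 4.12 (cv2) and the standard library are available. Lean on these libraries where they do the work, as an engineer would, in place of code of your own. Each camera call takes 0.05 s, during which the arm holds its last target. There are 200 camera calls.

## Working session

There is one attempt and no reset: what is moved stays moved. The work goes in short steps, Python scripts to look and compute and a tool call to move; the robot and the scene stay as the last step left them, time stands still between calls to the robot, and variables do not carry over. Pictures are saved under pics/ and viewed, at most 10 in all, crops included, and the job is handed in when it is done.

Besides the shell and the picture viewer there is one more tool, called after ">>>" as name(argument=value, ...), one argument or row to a line, values as JSON. drive_tool: Moves the arm, as the interface text tells. Its arguments: {"type":"object","properties":{"series":{"type":"array"},"newtons":{"type":"number"}},"required":["series"]}

```bash
mkdir -p pics; ls; cat > h.py <<'E'
import numpy as np, cv2
from rig import env, viewer
def snap(n,f=None):
    d=viewer.get_image(n); d['R']=cv2.Rodrigues(np.array(d['rvec'],float))[0]; d['t']=np.array(d['tvec'],float).ravel()
    if f: cv2.imwrite('pics/'+f,d['img'][:,:,::-1])
    return d
def ray(d,u,v,z):
    K=d['camera_matrix']; r=d['R'].T@np.array([(u-K[0,2])/K[0,0],(v-K[1,2])/K[1,1],1]); c=-d['R'].T@d['t']
    return c+r*(z-c[2])/r[2]
def cloud(d):
    K=d['camera_matrix']; v,u=np.indices(d['depth'].shape); D=d['depth']
    p=np.stack([(u-K[0,2])/K[0,0]*D,(v-K[1,2])/K[1,1]*D,D],-1)-d['t']
    return p@d['R']
E
python3 - <<'E'
from h import *
import pickle
a=snap('top','top1.png'); b=snap('scene','scene1.png')
pickle.dump((a,b),open('s.pkl','wb'))
s=env.observe(); print(s['time_s'],s['position'],s['tool_rot'],s['ft_force'],s['grip_width'])
E
```

```text
pics
0.1 [ 0.12419676 -0.53554103  0.23077405] [[ 9.74168068e-01  2.25824209e-01 -3.00648820e-05]
 [ 2.25824061e-01 -9.74167259e-01  1.28269344e-03]
 [ 2.60375008e-04 -1.25634836e-03 -9.99999177e-01]] [-0.3660432   0.09205935 -0.34697364] 0.08518225600582209
```

View pics/top1.png

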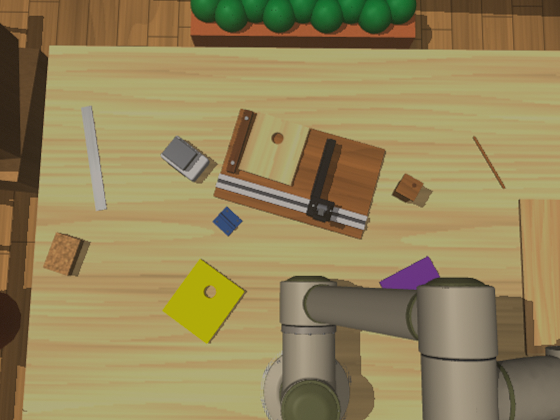

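View pics/scene1.png

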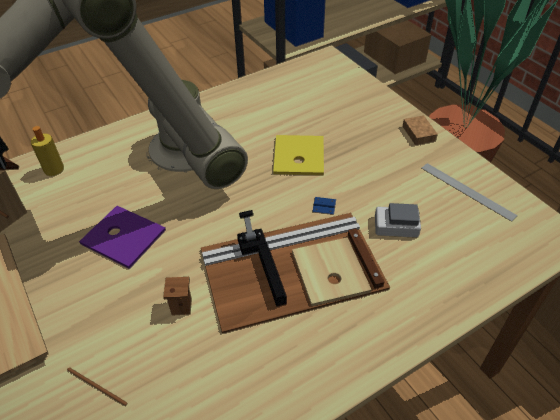

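The top view shows the jig: its stop is at (240,140), the birch panel at (275,150), the black bar runs (330,140)–(315,205), and the carriage is at (320,208). The panel on the jig is the only birch one; the yellow (205,300) and purple (410,275) ones are decoys. The hinge is at (227,221), the battery at (185,158) and the chimney at (408,187).

```bash
cat > m.py <<'E'
from h import *
import pickle
a,b=pickle.load(open('s.pkl','rb'))
P=cloud(a); img=a['img'].astype(int); 
v,u=np.indices(P.shape[:2])
reg=(u>205)&(u<390)&(v>100)&(v<245)&(a['depth']>0)
def show(n,m):
    p=P[m]; r=cv2.minAreaRect(p[:,:2].astype(np.float32)); print(n,m.sum(),np.round(r[0],4),np.round(r[1],4),round(r[2],2),'z',np.round(np.percentile(p[:,2],[5,50,95]),4)); return r
m=reg&(P[...,2]>.006); 
n,l,st,c=cv2.connectedComponentsWithStats(m.astype(np.uint8)); k=1+np.argmax(st[1:,4]); 
r=show('jig',l==k); print(cv2.boxPoints(r))
# jig frame: +y toward left/world +y
box=cv2.boxPoints(r); e=[box[1]-box[0],box[2]-box[1]]; L=max(e,key=np.linalg.norm); 
yj=L/np.linalg.norm(L); yj=yj if yj[1]>0 else -yj; xj=np.array([yj[1],-yj[0]]); o=np.array(r[0]); print('yj',yj,'xj',xj)
J=np.stack([(P[...,:2]-o)@xj,(P[...,:2]-o)@yj],-1)
black=reg&(img.max(-1)<60)&(P[...,2]>.03)
def js(n,m): print(n,m.sum(),'x',np.round(np.percentile(J[m][:,0],[1,50,99]),4),'y',np.round(np.percentile(J[m][:,1],[1,50,99]),4),'z',np.round(np.percentile(P[m][:,2],[1,50,99]),4))
js('bar',black&(abs(P[...,2]-.054)<.006)&(J[...,0]>-.02))
js('high',reg&(P[...,2]>.085))
js('carr',reg&(J[...,0]<-.02)&(P[...,2]>.045)&(P[...,2]<.085))
js('stop',reg&(J[...,1]>.15)&(P[...,2]>.028))
bi=reg&(img[...,0]>150)&(img[...,2]>80)&(abs(P[...,2]-.024)<.006)&(J[...,0]>-.035)
js('panel',bi); show('panel',bi)
js('rail',reg&(abs(J[...,0]+.055)<.03)&(abs(P[...,2]-.022)<.004)&(img.min(-1)>120))
for nm,(x0,x1,y0,y1) in dict(batt=(155,212,130,185),hinge=(210,245,205,238),chim=(390,435,170,210)).items():
    show(nm,(u>x0)&(u<x1)&(v>y0)&(v<y1)&(P[...,2]>.006)&~(l==k))
E
python3 m.py
```

```text
jig 14014 [0.582  0.0274] [0.4344 0.2672] 74.4 z [0.0084 0.0169 0.0536]
[[ 0.39489126 -0.14585425]
 [ 0.6522597  -0.21772788]
 [ 0.76909804  0.2006522 ]
 [ 0.5117296   0.27252585]]
yj [0.2689722  0.96314794] xj [ 0.96314794 -0.2689722 ]
bar 352 x [-0.0192  0.0442  0.1031] y [-0.0742 -0.0633 -0.0514] z [0.0482 0.054  0.0595]
high 108 x [-0.1255 -0.1162 -0.0959] y [-0.1031 -0.0868 -0.0705] z [0.0854 0.1163 0.1248]
carr 554 x [-0.1104 -0.0752 -0.0216] y [-0.1158 -0.0716 -0.0498] z [0.0465 0.0558 0.0808]
stop 592 x [-0.0772  0.0276  0.1224] y [0.1525 0.1787 0.247 ] z [0.0281 0.0342 0.0414]
panel 2824 x [-0.0336  0.0428  0.1264] y [0.0096 0.0832 0.1556] z [0.0185 0.0243 0.0296]
panel 2824 [0.6488 0.0944] [0.1503 0.1645] 73.43 z [0.0196 0.0243 0.0286]
rail 473 x [-0.0788 -0.0723 -0.0375] y [-0.2085  0.0316  0.2026] z [0.0182 0.0223 0.0259]
batt 1278 [0.4813 0.2685] [0.5038 0.1836] 28.38 z [0.0095 0.0502 0.066 ]
hinge 170 [0.4036 0.1598] [0.2569 0.0893] 61.63 z [0.0062 0.008  0.0142]
chim 607 [ 0.4687 -0.1275] [0.1319 0.4947] 25.3 z [0.0077 0.0844 0.0905]
```

>>> drive_tool(
  series=[
    [[0.529, -0.333, 0], 28.6, 0],
    [[0.529, -0.333, 0], 28.6, 0],
    [[0.529, -0.333, 0], 28.6, 0],
    [[0.529, -0.333, 0], 28.6, 0],
    [[0.529, -0.333, 0], 28.6, 0],
    [[0.529, -0.333, 0], 28.6, 0],
    [[0.529, -0.333, 0], 28.6, 0],
    [[0.529, -0.333, 0], 28.6, 0],
    [[0.529, -0.333, 0], 28.6, 0],
    [[0.529, -0.333, 0], 28.6, 0],
    [[0.529, -0.333, 0], 28.6, 0],
    [[0.529, -0.333, 0], 28.6, 0],
    [[0.529, -0.333, 0], 28.6, 0],
    [[0.529, -0.333, 0], 28.6, 0],
    [[0.529, -0.333, 0], 28.6, 0],
    [[0.529, -0.333, 0], 28.6, 0],
    [[0.529, -0.333, 0], 28.6, 0],
  ],
)

```text
time_s: 1.8
position: [0.5638, -0.0929, 0.2315]
tool_rot: [[0.963, -0.27, -0.0], [-0.27, -0.963, -0.0], [-0.0, 0.0, -1.0]]
ft_force: [-0.1, 0.2, 0.9]
grip_width: 0.0002
gripper_force: 0.0
```

```bash
python3 - <<'E'
from h import *
d=snap('wrist','w1.png'); print(d['camera_matrix'],d['t'])
# project predicted points
K=d['camera_matrix'];xj=np.array([.963,-.269]);yj=np.array([.269,.963]);o=np.array([.553,.0355])
def pr(x,y,z):
    w=np.append(o+x*xj+y*yj,z); c=d['R']@w+d['t']; th=np.arctan2(np.hypot(c[0],c[1]),c[2]); f=np.hypot(c[0],c[1])
    return np.array([K[0,2]+K[0,0]*th*c[0]/f,K[1,2]+K[1,1]*th*c[1]/f])
im=d['img'][:,:,::-1].copy()
F=.062
for n,p in dict(be=(.135,F-.136,.054),b0=(-.03,F-.136,.054),bm=(.045,F-.136,.054),cb=(-.088,F-.148,.111),st=(.155,.17,.034),s0=(-.025,.17,.034),tcp=(.045,-.12,.02)).items():
    q=pr(*p); print(n,q.round()); cv2.circle(im,tuple(int(i) for i in q),3,(0,0,255),1)
cv2.imwrite('pics/w1m.png',im)
E
```

```text
[[325.1922621    0.         281.78108685]
 [  0.         325.1922621  211.69261295]
 [  0.           0.           1.        ]] [0.06207415 0.49588489 0.56566547]
be [234. 100.]
b0 [239. 255.]
bm [236. 189.]
cb [248. 329.]
st [ 46. 103.]
s0 [ 66. 238.]
tcp [281. 181.]
```

View pics/w1m.png

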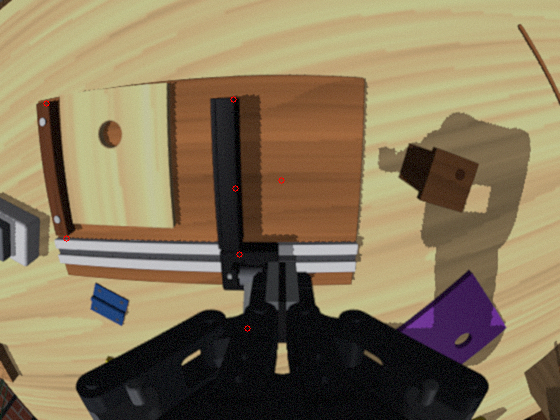

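The predicted points sit on the bar's back edge (240,100–255) and on the stop. The pocket behind the bar, around (281,181), is free, so I'll descend there and push.

>>> drive_tool(
  series=[
    [[0, 0, 0.05], 0, 0],
    [[0, 0, 0.1], 0, 0],
    [[0, 0, 0.15], 0, 0],
    [[0, 0, 0.2], 0, 0],
    [[0, 0, 0.2], 0, 0],
    [[0, -0.01, 0.2], 0, 0],
    [[0, -0.018, 0.2], 0, 0],
    [[0, -0.026, 0.2], 0, 0],
    [[0, -0.032, 0.2], 0, 0],
    [[0, -0.038, 0.2], 0, 0],
    [[0, -0.044, 0.2], 0, 0],
    [[0, -0.05, 0.2], 0, 0],
    [[0, -0.056, 0.2], 0, 0],
    [[0, -0.062, 0.2], 0, 0],
    [[0, -0.068, 0.2], 0, 0],
    [[0, -0.074, 0.2], 0, 0],
    [[0, -0.08, 0.2], 0, 0],
    [[0, -0.083, 0.2], 0, 0],
    [[0, -0.083, 0.2], 0, 0],
  ],
)

```text
time_s: 3.75
position: [0.5864, -0.0112, 0.0311]
tool_rot: [[0.964, -0.268, -0.001], [-0.268, -0.964, 0.001], [-0.001, -0.001, -1.0]]
ft_force: [1.1, -0.5, -0.0]
grip_width: 0.0001
gripper_force: 0.0
```

```bash
python3 - <<'E'
from h import *
snap('wrist','w2.png'); d=snap('top'); s=snap('scene','s2.png')
xj=np.array([.963,-.269]);yj=np.array([.269,.963]);o=np.array([.553,.0355])
for c in (d,s):
    P=cloud(c);J=np.stack([(P[...,:2]-o)@xj,(P[...,:2]-o)@yj],-1)
    m=(c['img'].max(-1)<60)&(abs(P[...,2]-.054)<.008)&(J[...,0]>.085)&(J[...,0]<.13)&(abs(J[...,1]+.03)<.1)
    print(m.sum(),np.percentile(J[m][:,1],[2,50,98]) if m.sum() else '')
E
python3 -c "
import cv2
i=cv2.imread('pics/s2.png')[170:350,180:420];cv2.imwrite('pics/s2c.png',cv2.resize(i,(800,600),interpolation=2))"
```

```text
0 
159 [-0.02318245 -0.01255968  0.00088363]
```

View pics/s2c.png

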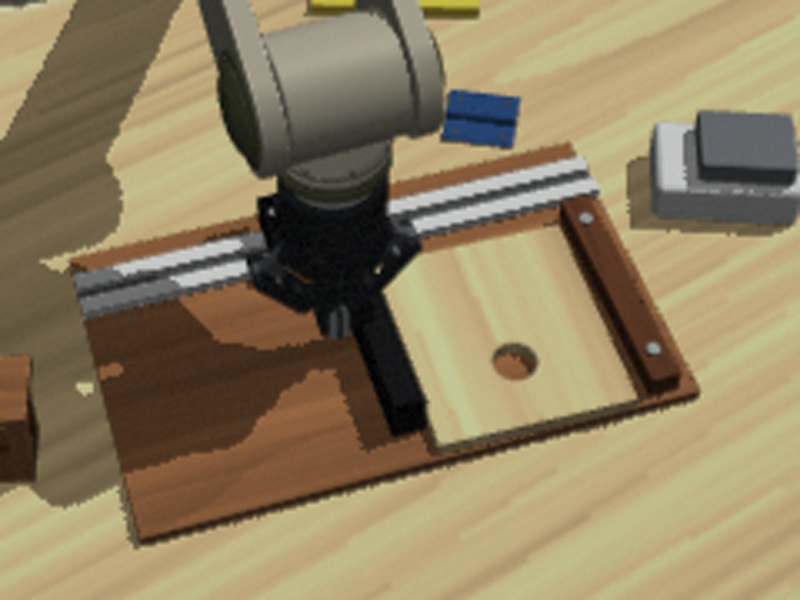

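The fence is nearly touching the panel (the bar is at (395,370) in the crop), about 15 mm short of snug. I'll push on gently while watching the force.

>>> drive_tool(
  series=[
    [[0, -0.003, 0], 0, 0],
    [[0, -0.006, 0], 0, 0],
    [[0, -0.009, 0], 0, 0],
    [[0, -0.011, 0], 0, 0],
    [[0, -0.013, 0], 0, 0],
  ],
)

```text
time_s: 4.4
position: [0.5898, 0.0007, 0.0311]
tool_rot: [[0.963, -0.268, -0.001], [-0.268, -0.963, 0.0], [-0.001, 0.0, -1.0]]
ft_force: [-2.9, -2.8, -1.3]
grip_width: -0.0001
gripper_force: 1.8
```

>>> drive_tool(
  series=[
    [[0, -0.0015, 0], 0, 0],
    [[0, -0.003, 0], 0, 0],
    [[0, -0.004, 0], 0, 0],
  ],
)

```text
time_s: 4.7
position: [0.5902, 0.0022, 0.0311]
tool_rot: [[0.964, -0.268, -0.003], [-0.268, -0.964, -0.004], [-0.002, 0.005, -1.0]]
ft_force: [-9.3, -20.8, -0.5]
grip_width: 0.0001
gripper_force: 10.9
```

>>> drive_tool(
  series=[
    [[0, -0.001, 0], 0, 0],
    [[0, -0.002, 0], 0, 0],
    [[0, -0.002, 0], 0, 0],
  ],
)

```text
time_s: 5.0
position: [0.5902, 0.0022, 0.0311]
tool_rot: [[0.963, -0.268, -0.004], [-0.268, -0.963, -0.007], [-0.002, 0.008, -1.0]]
ft_force: [-12.2, -26.2, 0.4]
grip_width: 0.0
gripper_force: 14.1
```

>>> drive_tool(
  series=[
    [[0, -0.001, 0], 0, 0],
    [[0, -0.002, 0], 0, 0],
    [[0, -0.002, 0], 0, 0],
  ],
)

```text
time_s: 5.3
position: [0.5902, 0.0023, 0.0312]
tool_rot: [[0.963, -0.268, -0.006], [-0.268, -0.963, -0.009], [-0.003, 0.011, -1.0]]
ft_force: [-15.0, -35.6, 2.7]
grip_width: -0.0002
gripper_force: 19.4
```

The fence is against a hard stop and the force is rising without motion, so it is snug. I'll back off and lift.

>>> drive_tool(
  series=[
    [[0, 0.01, 0], 0, 0],
    [[0, 0.03, 0], 0, 0],
    [[0, 0.04, 0], 0, 0],
    [[0, 0.04, -0.04], 0, 0],
    [[0, 0.04, -0.08], 0, 0],
    [[0, 0.04, -0.13], 0, 0],
    [[0, 0.04, -0.17], 0, 0],
    [[0, 0.04, -0.17], 0, 0],
    [[0, 0.04, -0.17], 0, 0],
  ],
)

```text
time_s: 6.2
position: [0.5817, -0.0298, 0.2019]
tool_rot: [[0.964, -0.268, 0.002], [-0.268, -0.964, 0.0], [0.002, -0.001, -1.0]]
ft_force: [0.6, 0.9, 0.2]
grip_width: 0.0
gripper_force: 0.0
```

```bash
cat > c.py <<'E'
from h import *
xj=np.array([.963,-.269]);yj=np.array([.269,.963]);o=np.array([.553,.0355])
def chk(n,f=None):
    c=snap(n,f); P=cloud(c);J=np.stack([(P[...,:2]-o)@xj,(P[...,:2]-o)@yj],-1); b=(c['img'].max(-1)<70)
    m=b&(abs(P[...,2]-.054)<.008)&(J[...,0]>.06)&(J[...,0]<.13)&(abs(J[...,1]+.03)<.1)
    h=(P[...,2]>.09)&(P[...,2]<.135)&(abs(J[...,0]+.055)<.06)&(abs(J[...,1]+.018)<.03)
    for k in(m,h): print(n,k.sum(),*(np.round(np.percentile(J[k],[3,50,97],axis=0).T,4) if k.sum() else ''), np.round(np.percentile(P[k][:,2],[3,50,97]),3) if k.sum() else '')
E
python3 -c "
from c import *
chk('scene','s3.png')
s=env.observe()
R=np.array(s['tool_rot']); t=np.append(o-.137*xj-.018*yj,.16); print(s['position'],R.T@(t-s['position']))
i=cv2.imread('pics/s3.png')[170:350,180:420];cv2.imwrite('pics/s3c.png',cv2.resize(i,(800,600),interpolation=2))"
```

```text
scene 242 [0.0621 0.0955 0.1274] [-0.0097  0.0003  0.0135] [0.047 0.053 0.057]
scene 0 
[ 0.58125295 -0.02979767  0.20069409] [-0.18168165 -0.03750438  0.04084901]
```

View pics/s3c.png

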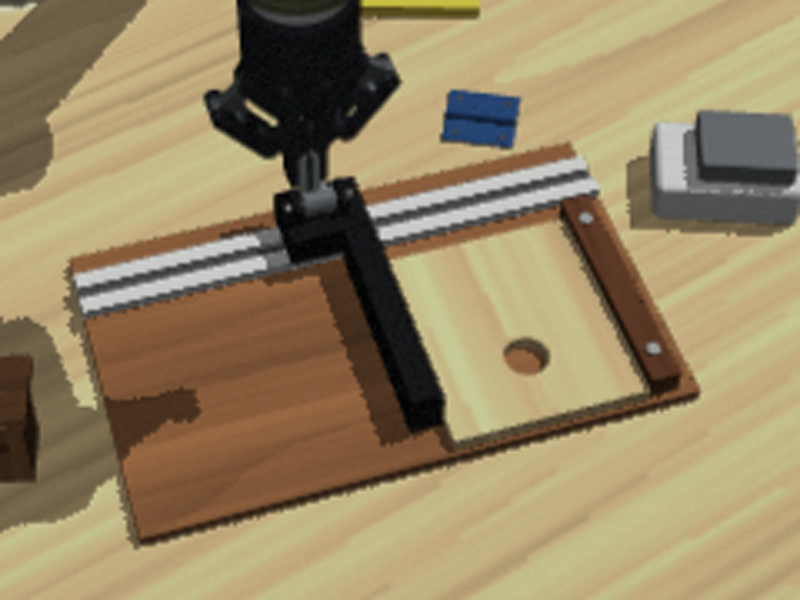

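The panel is now held between the bar (400,330) and the stop (620,290). Next I'll move over to the robot's side of the crossbar.

>>> drive_tool(
  series=[
    [[-0.05, -0.01, 0], 0, 0],
    [[-0.1, -0.02, 0], 0, 0],
    [[-0.145, -0.03, 0], 0, 0],
    [[-0.182, -0.038, 0], 0, 0],
    [[-0.182, -0.038, 0.03], 0, 0],
    [[-0.182, -0.038, 0.07], 0, 0],
    [[-0.182, -0.038, 0.104], 0, 0],
    [[-0.182, -0.038, 0.104], 0, 0],
  ],
)

```text
time_s: 7.05
position: [0.4136, 0.0557, 0.0937]
tool_rot: [[0.963, -0.268, -0.01], [-0.268, -0.963, 0.002], [-0.01, 0.001, -1.0]]
ft_force: [-0.2, -0.1, 0.4]
grip_width: -0.0002
gripper_force: 0.0
```

```bash
python3 -c "
from c import *
chk('top'); chk('scene','s4.png'); snap('wrist','w4.png')
s=env.observe(); p=np.array(s['position']); print(p,(p[:2]-o)@xj,(p[:2]-o)@yj,s['ft_force'])
i=cv2.imread('pics/s4.png')[170:350,180:420];cv2.imwrite('pics/s4c.png',cv2.resize(i,(800,600),interpolation=2))"
```

```text
top 215 [0.0624 0.0949 0.1275] [-0.008   0.0027  0.014 ] [0.047 0.054 0.06 ]
top 0 
scene 236 [0.0628 0.0957 0.1285] [-0.0098  0.0005  0.0133] [0.047 0.053 0.057]
scene 127 [-0.0902 -0.0802 -0.0688] [-0.0375 -0.0225 -0.0074] [0.092 0.111 0.119]
[0.41682886 0.05513892 0.09805754] -0.13641567567152482 -0.017717757178086223 [0.41261293 0.54644093 0.49571235]
```

View pics/w4.png

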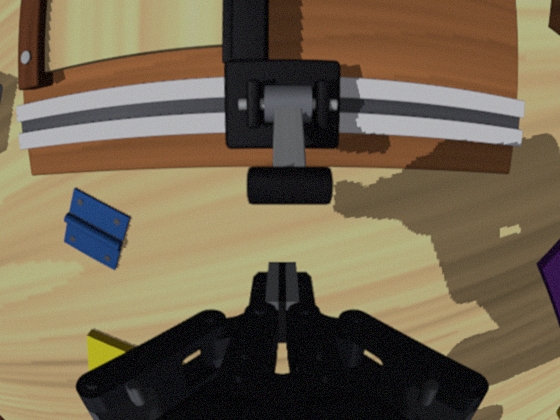

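The fingertips (282,270) are lined up with the crossbar (289,185), about 4 mm to one side. Now I'll push the lever over.

>>> drive_tool(
  series=[
    [[0.01, 0.004, 0], 0, 0],
    [[0.02, 0.004, 0], 0, 0],
    [[0.027, 0.004, 0], 0, 0],
    [[0.034, 0.004, 0], 0, 0],
    [[0.041, 0.004, 0], 0, 0],
    [[0.048, 0.004, 0], 0, 0],
    [[0.055, 0.004, 0], 0, 0],
    [[0.062, 0.004, 0], 0, 0],
    [[0.069, 0.004, 0], 0, 0],
    [[0.076, 0.004, 0], 0, 0],
    [[0.08, 0.004, 0], 0, 0],
    [[0.08, 0.004, 0], 0, 0],
  ],
)

```text
time_s: 8.4
position: [0.4929, 0.0296, 0.0972]
tool_rot: [[0.963, -0.268, 0.0], [-0.268, -0.963, -0.0], [0.0, -0.0, -1.0]]
ft_force: [-0.3, 0.4, 0.6]
grip_width: -0.0002
gripper_force: 0.0
```

```bash
python3 -c "
from c import *
chk('scene'); snap('wrist','w5.png')
s=env.observe(); p=np.array(s['position']); print(p,(p[:2]-o)@xj,(p[:2]-o)@yj,s['ft_force'])"
```

```text
scene 234 [0.0618 0.0958 0.1289] [-0.0098  0.0005  0.0133] [0.047 0.053 0.057]
scene 193 [-0.0547 -0.0444 -0.0118] [-0.0373 -0.0233 -0.0079] [0.104 0.116 0.133]
[0.49221831 0.02986961 0.0972568 ] -0.05701819404225706 -0.0217723356292632 [0.07860149 0.31636497 0.22761737]
```

View pics/w5.png

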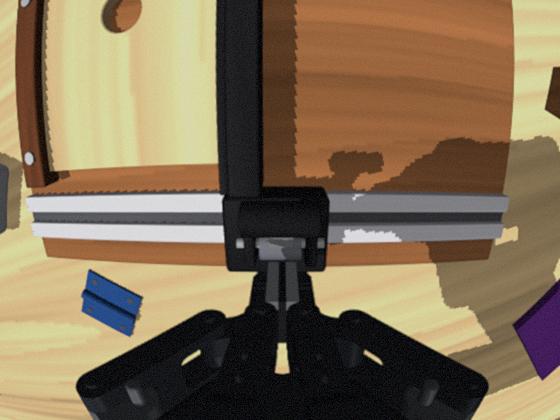

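The crossbar, now at (282,215), has gone over to the far side and there is no contact force. I'll back off, lift and verify.

>>> drive_tool(
  series=[
    [[-0.04, 0, 0], 0, 0],
    [[-0.08, 0, -0.02], 0, 0],
    [[-0.1, 0, -0.06], 0, 0],
    [[-0.12, 0, -0.1], 0, 0],
    [[-0.12, 0, -0.13], 0, 0],
    [[-0.12, 0, -0.13], 0, 0],
    [[-0.12, 0, -0.13], 0, 0],
  ],
)

```text
time_s: 9.2
position: [0.3765, 0.0621, 0.2273]
tool_rot: [[0.963, -0.268, 0.001], [-0.268, -0.963, -0.0], [0.001, -0.0, -1.0]]
ft_force: [-0.3, 0.0, 0.2]
grip_width: 0.0002
gripper_force: 0.0
```

```bash
python3 -c "
from c import *
chk('top'); chk('scene','s6.png')
s=env.observe(); print(s['position'],s['ft_force'],s['time_s'])
i=cv2.imread('pics/s6.png')[170:350,180:420];cv2.imwrite('pics/s6c.png',cv2.resize(i,(800,600),interpolation=2))"
```

```text
top 212 [0.062  0.0944 0.1282] [-0.0079  0.0026  0.0138] [0.049 0.054 0.059]
top 111 [-0.0407 -0.026  -0.0159] [-0.0359 -0.0207 -0.0054] [0.092 0.116 0.124]
scene 240 [0.062  0.0959 0.1279] [-0.0098  0.001   0.0137] [0.047 0.053 0.057]
scene 91 [-0.0255 -0.0173 -0.0108] [-0.038  -0.0222 -0.0069] [0.105 0.115 0.12 ]
[0.37622058 0.06206844 0.22631332] [ 0.03113271 -0.11810262  0.13088201] 9.3
```

View pics/s6c.png

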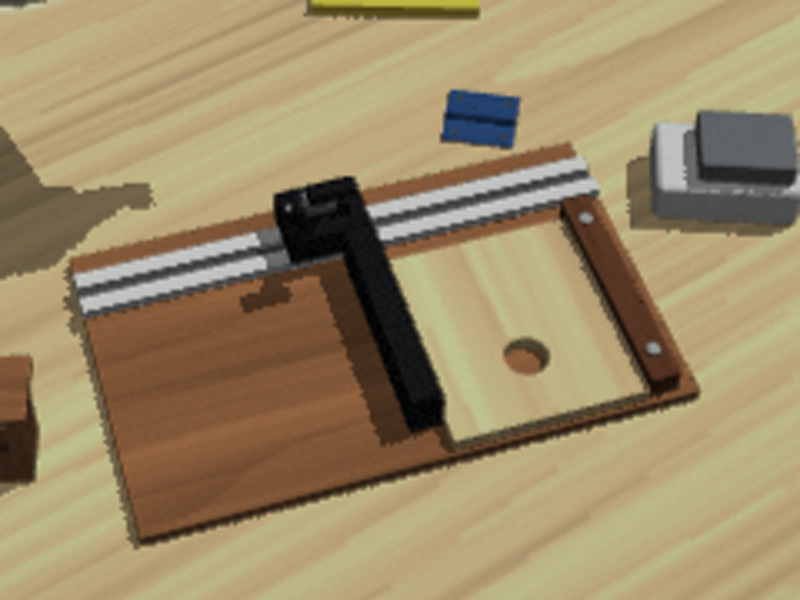

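The crossbar is at jig x ≈ -22 mm, on the locked side, the bar has not moved from its snug position, and the bystanders are undisturbed. Handing in.

```bash
python3 -c "
from rig import env
print(env.close_job())"
```

```text
the job is handed in; nothing more can be done
None
```

I pushed the fence until the panel was snug against the end stop (it stopped moving under a 35 N push), then snapped the toggle lever over to its locked side, left the battery, hinge and chimney block alone, and handed the job in at about 9.3 s; no verdict came back.

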